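# Load the cell slide under the reader's spring clip

## Task

Load the blue slide into the white sample reader: press the green paddle of its spring clip down with one fingertip and keep it down while the other fingertip pushes the slide along its track, under the raised nose, fully home against the end stop. Then let the clip come down on the slide and move clear. Do not grasp or lift the slide, and leave the other things on the bench where they are.

Things in the scene. Friction and masses are not known exactly. Their poses are not given: they have to be found in the camera images.
- reader: White sample reader fixed on the bench, 190 (x) x 115 (y) x 50 mm. Origin: on the bench, mid-length; x along the slide track towards the end stop, y from the track towards the clip's paddle, z up. Track floor 30 mm above the bench, centred at y = -30 mm; rails 5 mm high, 43 mm apart, from x = -40 to +75. Beneath the paddle the housing is only 20 mm high.
- slide: Blue flat cell slide with a clear window, 80 (x) x 40 (y) x 8 (z) mm, about 50 g, lying in the reader's track between the rails. Origin: centre of its underside; x along its length, parallel to the reader's x. Its rear edge (the one to push) is at its own x = -40 mm. Fully home its origin is at x = +35 mm in the reader's frame; it starts 22 to 45 mm short of that.
- clip: The see-saw spring clip of the reader: green paddle, steel hinge bar and arm with the nose, one rigid piece. Origin: on its hinge axis at the reader's mid-length, 40 mm above the bench; at rest its axes are parallel to the reader's.
- clip_angle (a joint): Angle (rad) of the see-saw spring clip; its axis is parallel to the reader's x, at y = 0, 40 mm above the bench. 0: at rest, nose down, blocking the slide. It grows as the paddle is pressed: above about 0.2 the slide passes under the nose, 0.4 = paddle level, 0.5 = limit. Springs back when let go; about 0.17 with the nose resting on the slide. Pressing takes 3 to 8 N.
- paddle (a point): Green ribbed thumb plate of the clip beside the track, 85 (x) x 34 (y) x 3 mm. This point: centre of its top face, moving with it. Spans reader x = -85 to 0, so a fingertip can slide along it while the other pushes the slide. At rest it slopes up away from the track at 0.4 rad, centre 44 mm above the bench; this point is 59 mm across from the track's middle line.
- nose (a point): Steel nose of the clip over the track: bar 10 mm in diameter, 14 mm long along x, on a 14 mm wide arm. This point: middle of its underside, moving with it; at rest at x = +65, y = -30, z = 33 mm in the reader's frame (3 mm above the track floor, so it blocks the 8 mm slide).
- press_point (a point): Middle of the paddle's line of travel when pressed level: reader x = -42.5, y = +28, z = 32 mm (2 mm above the track floor), 58 mm across from the track's middle line. Fingertips both 1 to 5 mm above the track floor, one on the paddle and one behind the slide, open the clip and meet the slide's rear edge together.
- stop (a point): Middle of the foot of the upright end-stop face: reader x = +75, y = -30, z = 30 mm. The stop is 14 mm high above the track floor. The slide is fully home when its front edge is against it; the slide's rear edge is then at reader x = -5 mm.
- spare_slide: Bystander: grey flat slide with amber window, 80 x 40 x 8 mm, lying on the bench beside the reader. Origin: centre of underside.
- vial: Bystander: small amber vial, 26 mm diameter, 55 mm high. Origin: centre of underside.
- stopper: Bystander: black rubber stopper, 36 mm across the top, 30 mm high. Origin: centre of underside.
- flask: Bystander: conical glass flask, 84 mm diameter at the foot, 128 mm high. Origin: centre of underside.
- beaker: Bystander: glass beaker, 68 mm diameter, 85 mm high. Origin: centre of underside.
- reagent: Bystander: amber reagent bottle with blue cap, 60 mm diameter, 120 mm high. Origin: centre of underside.
- spatula: Bystander: spatula, 170 mm long, lying flat. Origin: centre of underside.

How it is judged:
By the outcome, as a careful person would: the job done as asked, in the order asked, and still so for the second after the job is handed in, with the robot touching nothing.
It also fails if it takes over 35 s, if anything falls off the work surface, if the arm or the gripper's body presses on something with over 40 N, if the wrist force passes 120 N, or if a joint passes its speed limit or range.

## Robot

A 6-joint arm with a two-finger parallel gripper is mounted at the origin on the work surface. World frame = base frame: x ahead of the robot, y to its left, z up, the work surface at z = 0. Lengths are in m, angles in degrees, forces in N, time in s.
With the tool pointing down it reaches from about 0.375 to 0.975 m from the base axis. Payload 3.8 kg.
Tool frame: the origin (TCP) lies midway between the tips of the shut fingers; the grasp point (between the pads) lies 19 mm behind it (arm.tcp_to_grasp is the distance from the TCP to the grasp point, in m); z points along the fingers, y is the direction in which the jaws open and shut (so a half turn about z gives the same grasp; the last joint's range is limited). The gripper opens to 85 mm and grips with 20 to 120 N. Pads are 22 mm wide; open, the fingers measure 114 mm over their backs; the gripper's body (76 mm by 85 mm) begins 54 mm behind the grasp point. The pads swing forward as they close: fully open they stand 13 mm farther back than shut.
Start: joints at [-68.004, 15.12, 91.902, -0, 72.978, -2.114], TCP at [0.276, -0.616, 0.231] pointing down, gripper open.
Joint ranges: [-150.88, 150.88], [-54.13, 125.18], [17.81, 147.31], [-75.09, 255.09], [0, 152.58], [-146.25, 146.25]. Speed limits (degrees/s): [147.25, 147.25, 180, 180, 180, 180].

## Interface

Orientations are given as [roll, pitch, yaw] about the fixed x, y, z axes, in that order (R = Rz(yaw) Ry(pitch) Rx(roll)).
In Python, from bench import arm, fingers, solver, sense, eyes, order, finder gives the robot as it stands. The module is installed in compiled form; this text tells all that it offers. Calls block until the motion is done:
- arm.goto(position, orientation): joint-space move of the TCP to a pose.
- arm.move_straight(position, attitude=None, max_speed=0.15): straight line of the TCP; attitude=None keeps the orientation; max_speed is the mean speed in m/s.
- arm.move_j(angles): joint-space move.
- fingers.grip(opening): opening from 0.0 (shut) to 1.0 (fully open); the grip force is fixed at half the most; returns when the fingers have stopped.
- arm.hold(seconds).
- solver.inverse_kinematics(position, orientation): joint angles nearest the present ones, or None.
- sense(): the state.
- eyes.capture(name): name is "scene" or "top" or "wrist"; returns a dict with "pixels" (384x512x3 uint8, blue, green, red), "depth" (384x512 float32, m along the optical axis (not along the pixel's ray), 0 where there is no reading), "vfov" (degrees; the focal length in pixels is half the picture's height over the tangent of half this angle, whatever the lens; pixels are square), "cx", "cy" (the principal point, pixels), "k1" (the pictures are not rectified: a ray, as slopes to the right and down, at radius r is drawn at 1 + k1 r^2 times it, then the intrinsics apply), "R" (3x3) and "t" (3): a world point X has camera coordinates R X + t; the wrist camera has in their place "tool_from_camera" (4x4, takes a point from camera to tool coordinates, whose origin is the TCP and whose axes are the flange's). Camera axes: x right, y down, z forward; pixel columns grow to the right and rows downward; lengths in m; the calibration is good to about 2 mm. A picture is of the moment at which its call begins: read the wrist's pose just before it.
A pose or a line that the arm cannot do raises arm.MotionError and nothing moves.
- order.job_done(): hands the job in, once; it reports no verdict.
Trained networks look in a picture, given as the dict that the camera call returned (one of the last four; its "shot" number tells which), for a name from the list of things; names that differ only in an ending like _2 or _b are one class to them, and where a whole thing is asked for, a point or a joint stands for the part that bears it (a point fixed in the world has none). Each returns a list of dicts, best first, with "confidence" (0 to 1); they miss things now and then, are a little off and sometimes report something else, mostly with a low value. They report only what shows in the picture. A call takes as long as a camera call.
- finder.boxes_of(picture, target): "centre" ([x, y, z] in m, in the coordinates of the camera as it stood for that picture, good to about 4 mm: the middle of the surface that is visible of it).
- finder.silhouettes(picture, target): "region" (384x512 bool, what is visible of it).
The state is a dict: "time_s": time; "joint_pos": joint angles; "dq": joint speeds; "joint_efforts": joint torques, N m; "position": TCP position; "eef_rot": TCP orientation; "force": force on the tool from outside, world axes, zero at the start; "moment": the same for the moment, N m; "grip_width": opening from 0.0 (shut) to 1.0 (fully open).
Only numpy, scipy, OpenCV 4.12 (cv2) and the standard library are available. Lean on these libraries where they do the work, as an engineer would, in place of code of your own. Each camera call takes 0.05 s, during which the arm holds its last target. There are 200 camera calls.

## Working session

There is one attempt and no reset: what is moved stays moved. The work goes in short steps, each a Python script; the robot and the scene stay as the last script left them, time stands still between calls to the robot, and variables do not carry over. Pictures are saved under pics/ and viewed, about 8 in all and at most 12, crops included, and the job is handed in when it is done.

```bash
mkdir -p pics
cat > h.py <<'E'
import numpy as np, cv2
from bench import arm, fingers, solver, sense, eyes, order, finder
from scipy.spatial.transform import Rotation as Ro
def world(p,uv,d,pose=None):
    """pixels (n,2), depth (n) -> world"""
    uv=np.asarray(uv,float); f=p["pixels"].shape[0]/2/np.tan(np.radians(p["vfov"])/2)
    s=(uv-[p["cx"],p["cy"]])/f; u=s.copy()
    for _ in range(20): u=s/(1+p["k1"]*(u**2).sum(1,keepdims=True))
    return cam2w(p,np.c_[u,np.ones(len(u))]*np.asarray(d)[:,None],pose)
def cam2w(p,c,pose=None):
    c=np.atleast_2d(c)
    if "R" in p: return (c-p["t"])@np.asarray(p["R"])
    T=np.asarray(p["tool_from_camera"]); c=c@T[:3,:3].T+T[:3,3]
    return c@Ro.from_euler('xyz',pose["eef_rot"],degrees=True).as_matrix().T+pose["position"]
def mask_pts(p,m,pose=None):
    v,u=np.nonzero(m&(p["depth"]>0)); return world(p,np.c_[u,v],p["depth"][v,u],pose)
E
python3 - <<'E'
from h import *
print(sense())
for c in ("scene","top"):
    p=eyes.capture(c); cv2.imwrite(f"pics/{c}1.png",p["pixels"])
    for n in ("reader","slide","clip","paddle","nose","spare_slide","vial","stopper","flask","beaker","reagent","spatula"):
        print(c,n,[(round(d["confidence"],2),cam2w(p,d["centre"]).round(3).tolist()) for d in finder.boxes_of(p,n)[:2]])
E
```

```text
{'time_s': 0.0, 'joint_pos': array([-6.80050616e+01,  1.51710816e+01,  9.19818683e+01,  1.60174363e-03,
        7.29761899e+01, -2.11448558e+00]), 'dq': array([ 0.00246085, -0.05382157,  0.10075516,  0.14548842, -0.01559672,
        0.03880721]), 'joint_efforts': array([ 2.43269198e-03, -5.15108943e+01, -3.67317331e+01,  1.26094819e-04,
        1.28230458e-02, -8.48673238e-06]), 'position': array([ 0.2754551 , -0.61543965,  0.22993361]), 'eef_rot': array([-1.79871005e+02, -6.29424223e-03,  2.41089462e+01]), 'force': array([0.45112325, 0.911701  , 0.23246356]), 'moment': array([-0.0016761 ,  0.00668316, -0.02388571]), 'grip_width': 1.0031828483754666}
scene reader [(0.56, [[0.599, 0.024, 0.027]])]
scene slide [(0.9, [[0.598, -0.001, 0.039]])]
scene clip [(0.84, [[0.549, 0.034, 0.046]])]
scene paddle [(0.95, [[0.549, 0.04, 0.04]]), (0.51, [[0.598, 0.001, 0.038]])]
scene nose [(0.57, [[0.553, 0.036, 0.041]])]
scene spare_slide [(0.69, [[0.641, -0.101, 0.007]])]
scene vial [(0.49, [[0.636, 0.144, 0.039]])]
scene stopper [(0.72, [[0.535, 0.14, 0.026]])]
scene flask [(0.96, [[0.623, 0.343, 0.048]]), (0.56, [[0.637, 0.146, 0.04]])]
scene beaker [(0.64, [[0.598, -0.342, 0.055]])]
scene reagent [(0.68, [[0.536, 0.138, 0.031]]), (0.57, [[0.493, -0.369, 0.077]])]
scene spatula [(0.79, [[0.399, 0.342, 0.006]])]
top reader [(0.65, [[0.569, 0.035, 0.032]])]
top slide [(0.55, [[0.599, -0.001, 0.039]])]
top clip [(0.98, [[0.543, 0.039, 0.044]]), (0.19, [[0.588, -0.35, 0.042]])]
top paddle [(0.57, [[0.545, 0.039, 0.045]])]
top nose [(0.73, [[0.547, 0.035, 0.044]])]
top spare_slide [(0.66, [[0.639, -0.099, 0.008]])]
top vial [(0.46, [[0.625, 0.144, 0.055]])]
top stopper [(0.49, [[0.532, 0.141, 0.026]])]
top flask [(0.88, [[0.605, 0.34, 0.054]])]
top beaker []
top reagent [(0.77, [[0.472, -0.35, 0.082]])]
top spatula [(0.96, [[0.396, 0.345, -0.0]]), (0.38, [[0.586, -0.349, 0.043]])]
```

View pics/top1.png

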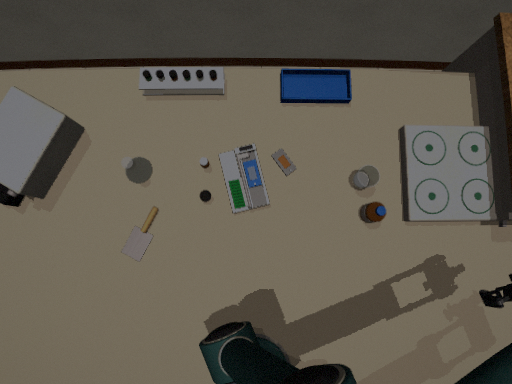

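Run:
```python
from h import *
p=eyes.capture("top")
for n in ("slide","paddle","clip","reader"):
    for d in finder.silhouettes(p,n)[:1]:
        P=mask_pts(p,d["region"]); 
        r=cv2.minAreaRect((P[:,:2]*1000).astype(np.float32))
        print(n,round(d["confidence"],2),len(P),P.mean(0).round(4),"z",np.percentile(P[:,2],[5,50,95]).round(4),r)
```

```text
slide 0.73 368 [0.595  0.0022 0.0388] z [0.0331 0.0392 0.0428] ((596.9939575195312, 1.9940376281738281), (83.93392944335938, 44.11336898803711), 8.229516983032227)
paddle 0.76 561 [0.5526 0.038  0.0435] z [0.0372 0.0438 0.0504] ((574.3157348632812, 40.65953063964844), (162.48069763183594, 61.70476150512695), 2.3545098304748535)
clip 0.59 573 [0.5494 0.0384 0.0424] z [0.0254 0.0434 0.0504] ((574.3274536132812, 39.896575927734375), (162.44036865234375, 60.47914123535156), 2.462484121322632)
reader 0.78 1985 [0.5781 0.0304 0.033 ] z [0.0187 0.0324 0.0484] ((581.904296875, 25.92920684814453), (190.7874755859375, 117.23222351074219), 14.75141716003418)
```

The top view shows the reader at about px (245,178). Its track is on the right with the blue slide at (253,172), the green paddle is at (237,193), and the nose and end stop point up the image (+x, yaw about 10°). The spare slide is at (284,162), and the stopper and vial are on the left at (205,196) and (204,162). Next I'll take a closer look with the wrist camera.

Run:
```python
from h import *
T=sense(); print(eyes.capture("wrist")["tool_from_camera"])
for yaw in (10,-170):
    print(yaw,solver.inverse_kinematics([0.53,0.03,0.25],[180,0,yaw]))
q=solver.inverse_kinematics([0.53,0.03,0.25],[180,0,10])
arm.goto([0.53,0.03,0.25],[180,0,10]); arm.hold(.3)
s=sense(); p=eyes.capture("wrist"); print(s["time_s"],s["position"],s["eef_rot"],s["force"])
cv2.imwrite("pics/w1.png",p["pixels"])
np.savez("w1.npz",pose=s["position"],rot=s["eef_rot"])
for n in ("slide","paddle","clip","reader"):
    for d in finder.silhouettes(p,n)[:1]:
        P=mask_pts(p,d["region"],s)
        r=cv2.minAreaRect((P[:,:2]*1000).astype(np.float32))
        print(n,round(d["confidence"],2),len(P),P.mean(0).round(4),"z",np.percentile(P[:,2],[5,50,95]).round(4),r)
        np.save(f"w1_{n}.npy",P)
```

```text
[[-1.76100048e-03 -9.44823822e-01 -3.27574181e-01  8.31529783e-02]
 [ 9.99998423e-01 -1.73853528e-03 -3.61408703e-04 -7.68257579e-05]
 [-2.28031718e-04 -3.27574301e-01  9.44825394e-01 -1.43184307e-01]
 [ 0.00000000e+00  0.00000000e+00  0.00000000e+00  1.00000000e+00]]
10 [ 5.51195176e-01 -1.23809820e+00  1.08142898e+02 -2.54444375e-14
  7.30952005e+01  8.05511952e+01]
-170 [  0.55119518  -1.2380982  108.1428977    0.          73.0952005
 -99.44880482]
4.3667 [0.53006443 0.02962671 0.24995849] [1.79998398e+02 5.77045229e-03 9.96317227e+00] [-0.30928569 -0.69050423 -0.2411994 ]
slide 0.64 2338 [0.5962 0.0016 0.0385] z [0.0372 0.0386 0.04  ] ((594.4171142578125, 0.6275501251220703), (81.52798461914062, 42.47309875488281), 13.984691619873047)
paddle 0.55 3464 [0.559  0.0368 0.0435] z [0.0389 0.0437 0.0495] ((573.02294921875, 38.80683898925781), (166.9205322265625, 62.59685134887695), 2.1409242153167725)
clip 0.59 3653 [0.5584 0.0373 0.0432] z [0.0385 0.0437 0.0497] ((564.0903930664062, 40.63417053222656), (186.2833709716797, 68.33280181884766), 1.5552583932876587)
reader 0.9 12455 [0.5904 0.0325 0.0327] z [0.0195 0.0314 0.0465] ((580.2461547851562, 24.57537841796875), (208.33815002441406, 127.38968658447266), 13.142024993896484)
```

View pics/w1.png

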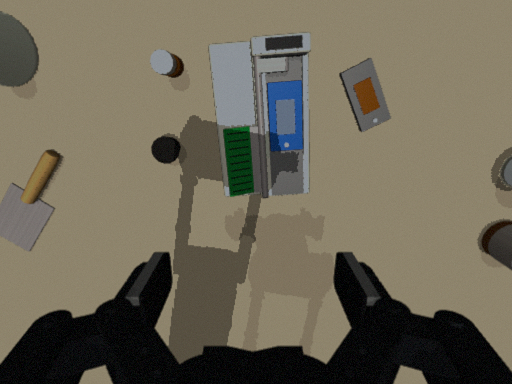

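The wrist view shows the slide at px (286,115), the green paddle at (239,160), the nose arm at (272,65) and the stop at (284,43). Nothing blocks the track behind the slide, around (287,180). Next I'll fit the reader frame from colour masks.

Run:
```python
from h import *
from scipy.optimize import least_squares
s=sense(); p=eyes.capture("wrist")
hsv=cv2.cvtColor(p["pixels"],cv2.COLOR_BGR2HSV)
g=cv2.inRange(hsv,(45,120,30),(80,255,255))>0; b=cv2.inRange(hsv,(100,120,40),(125,255,255))>0
roi=np.zeros_like(g); roi[30:200,205:315]=1
def rect(m,name):
    m=m&(roi>0); n,l,st,_=cv2.connectedComponentsWithStats(cv2.morphologyEx(m.astype(np.uint8),cv2.MORPH_CLOSE,np.ones((7,7))))
    m=l==1+st[1:,4].argmax(); P=mask_pts(p,m,s)
    r=cv2.minAreaRect((P[:,:2]*1000).astype(np.float32)); print(name,len(P),r,"z",np.percentile(P[:,2],[2,50,98]).round(4)); return P
G=rect(g,"green"); B=rect(b,"blue")
B=B[abs(B[:,2]-.038)<.004]
# footprint of reader: all points z>0.012
yy,xx=np.mgrid[20:205,195:320]; A=world(p,np.c_[xx.ravel(),yy.ravel()],p["depth"][yy,xx].ravel(),s)
A=A[(A[:,2]>.014)&(A[:,2]<.07)]; print("reader",cv2.minAreaRect((A[:,:2]*1000).astype(np.float32)))
np.savez("pts.npz",G=G,B=B,A=A)
for yaw in (10,12,13,14,15,16):
    c,sn=np.cos(np.radians(yaw)),np.sin(np.radians(yaw))
    f=lambda P:np.c_[P[:,0]*c+P[:,1]*sn,-P[:,0]*sn+P[:,1]*c]
    e=lambda P,k:(np.percentile(f(P)[:,k],[1,99])*1000).round(1)
    print(yaw,"G",e(G,0),e(G,1),"B",e(B,0),e(B,1),"A",e(A,0),e(A,1))
```

```text
green 1653 ((532.3807373046875, 46.831207275390625), (83.81520080566406, 30.484020233154297), 14.028985023498535) z [0.0379 0.0445 0.0506]
blue 1683 ((594.00244140625, 0.031414031982421875), (81.48870849609375, 41.54721450805664), 14.118701934814453) z [0.0368 0.0385 0.0402]
reader ((580.9740600585938, 26.466407775878906), (189.53439331054688, 116.15838623046875), 13.87179946899414)
10 G [491.6 573.4] [-62.  -30.2] B [547.2 625.6] [-123.   -81.1] A [487.4 670.3] [-133.2  -16. ]
12 G [489.7 571.5] [-80.1 -49.8] B [543.  621.2] [-142.7 -102.4] A [483.9 666.8] [-151.7  -37.8]
13 G [488.6 570.3] [-89.1 -59.3] B [540.7 618.9] [-152.6 -113. ] A [481.8 664.9] [-161.2  -48.4]
14 G [487.2 568.9] [-98.2 -68.7] B [538.4 616.5] [-162.4 -123.2] A [479.4 663. ] [-171.3  -58.5]
15 G [485.6 567.3] [-107.6  -77.8] B [535.9 614. ] [-172.6 -133.2] A [477.2 660.9] [-181.5  -68.6]
16 G [483.8 565.6] [-117.1  -86.6] B [533.1 611.2] [-182.8 -143. ] A [474.6 658.6] [-191.8  -78.2]
```

```bash
cat >> h.py <<'E'
YAW=14.; C,S=np.cos(np.radians(YAW)),np.sin(np.radians(YAW)); O=np.array([.5809,.0280])
def rd(x,y,z): return [O[0]+C*x/1e3-S*y/1e3, O[1]+S*x/1e3+C*y/1e3, z/1e3]
def toread(P): d=np.asarray(P)[:,:2]-O; return np.c_[d@[C,S],d@[-S,C],np.asarray(P)[:,2]]*1e3
ATT=[180,0,YAW]
E
python3 - <<'E'
from h import *
fingers.grip(0.52)
arm.goto(rd(-60,-1,80),ATT); arm.move_straight(rd(-60,-1,49),ATT,.1); arm.hold(.2)
s=sense(); p=eyes.capture("wrist"); print(s["time_s"],s["position"],s["force"],s["grip_width"])
cv2.imwrite("pics/w2.png",p["pixels"]); q=eyes.capture("scene"); 
f0=s["force"]
f=q["pixels"]; cam=q["R"]@np.array(rd(-40,0,40))+q["t"]; F=192/np.tan(np.radians(q["vfov"])/2); u,v=int(q["cx"]+F*cam[0]/cam[2]),int(q["cy"]+F*cam[1]/cam[2])
cr=f[max(v-75,0):v+75,max(u-100,0):u+100]; cv2.imwrite("pics/s2.png",cv2.resize(np.ascontiguousarray(cr),None,fx=4,fy=4,interpolation=cv2.INTER_CUBIC))
E
```

```text
6.525 [0.52383685 0.01255149 0.05003214] [ 0.49656278  0.09076413 -0.36640962] 0.521244647419473
```

View pics/w2.png

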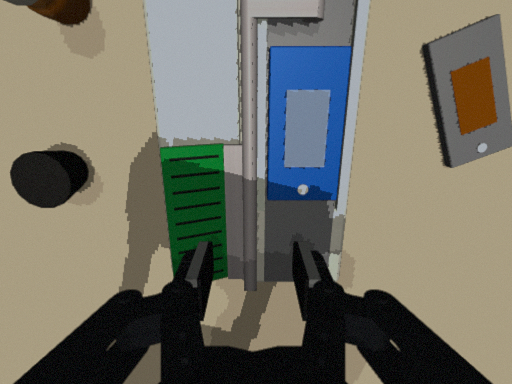

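View pics/s2.png

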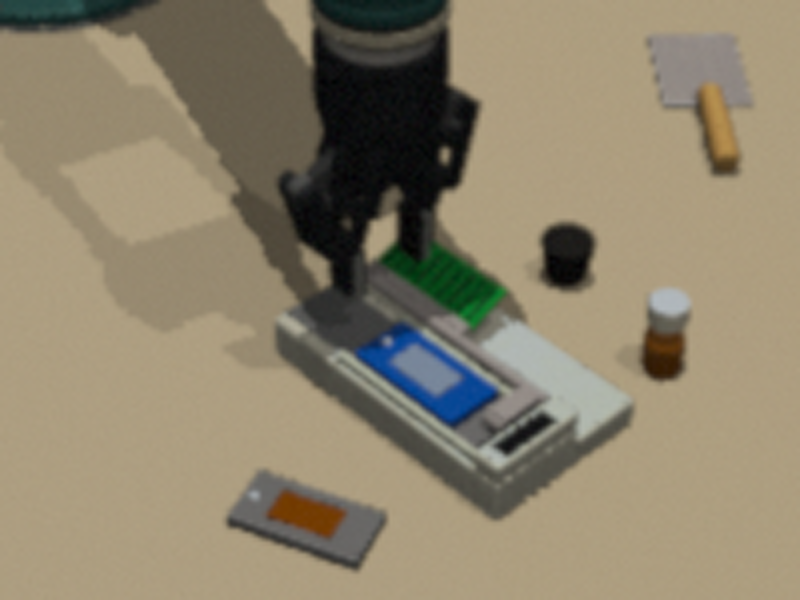

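In the wrist view the left fingertip (px 200,245) is above the paddle and the right one (307,245) is above the track behind the slide's rear edge (row 200). The scene view agrees with this. I'll descend in small steps and watch the force.

Run:
```python
from h import *
f0=sense()["force"]; z=49; last=0; log=[]
while z>22:
    z-=1.0; arm.move_straight(rd(-60,-1,z),ATT,.05); s=sense(); d=s["force"]-f0
    log.append((z,round(s["position"][2]*1e3,1),d.round(1).tolist(),s["moment"].round(2).tolist()))
    if d[2]>16 or (d[2]-last>5 and z<44): break
    last=d[2]
for l in log: print(*l)
print(s["time_s"])
```

```text
48.0 47.9 [-0.1, -0.9, 0.5] [-0.03, -0.01, 0.03]
47.0 46.8 [0.0, 0.5, -0.1] [0.04, 0.02, -0.03]
46.0 45.9 [0.2, -0.1, 0.1] [0.01, -0.01, 0.07]
45.0 44.9 [-0.7, -1.0, -0.4] [-0.05, 0.0, -0.04]
44.0 43.9 [-0.7, 0.3, 0.1] [-0.01, 0.02, -0.06]
43.0 42.9 [-0.8, -0.1, 0.0] [0.05, 0.04, 0.02]
42.0 41.9 [-0.5, -1.1, -0.3] [-0.08, -0.03, -0.02]
41.0 40.9 [-1.0, 0.6, -0.1] [0.04, 0.0, -0.03]
40.0 40.3 [-0.7, 0.0, 3.1] [0.13, 0.15, 0.08]
39.0 39.2 [-1.3, 0.1, 2.5] [0.14, 0.09, 0.07]
38.0 38.1 [-1.4, 0.9, 3.9] [0.24, 0.11, 0.03]
37.0 37.1 [-0.9, 0.4, 4.5] [0.28, 0.12, -0.01]
36.0 36.1 [-0.3, 0.8, 3.9] [0.24, 0.1, -0.05]
35.0 35.1 [0.3, 0.5, 4.8] [0.26, 0.11, 0.0]
34.0 34.2 [-0.2, 0.1, 4.5] [0.18, 0.15, 0.05]
33.0 33.2 [-0.6, 0.4, 5.3] [0.17, 0.1, 0.02]
32.0 32.3 [-1.1, -1.0, 6.2] [0.12, 0.15, 0.02]
31.0 31.5 [-0.9, -1.5, 6.4] [-0.02, 0.26, 0.06]
30.0 30.6 [-1.1, -2.1, 7.8] [-0.1, 0.27, 0.09]
29.0 29.8 [-1.6, -3.2, 9.1] [-0.22, 0.33, 0.01]
28.0 29.0 [-2.6, -3.5, 10.7] [-0.32, 0.45, 0.07]
27.0 28.2 [-2.3, -4.5, 12.4] [-0.5, 0.48, 0.14]
26.0 27.8 [-4.6, -4.3, 16.4] [-0.58, 0.81, 0.08]
12.375
```

Run:
```python
from h import *
arm.move_straight(rd(-60,-1,31),ATT,.05)
s=sense(); p=eyes.capture("wrist"); q=eyes.capture("scene"); print(s["time_s"],s["position"],s["force"],s["moment"],s["grip_width"])
a=cv2.resize(p["pixels"][130:330,130:380],None,fx=2.4,fy=2.4,interpolation=cv2.INTER_CUBIC)
cv2.imwrite("pics/w3.png",a)
cam=q["R"]@np.array(rd(-50,0,40))+q["t"]; F=192/np.tan(np.radians(q["vfov"])/2); u,v=int(q["cx"]+F*cam[0]/cam[2]),int(q["cy"]+F*cam[1]/cam[2])
cv2.imwrite("pics/s3.png",cv2.resize(np.ascontiguousarray(q["pixels"][v-45:v+30,u-50:u+50]),None,fx=7,fy=7,interpolation=cv2.INTER_CUBIC))
# fingertip heights: black pixels lowest world z within region
hsv=p["pixels"].max(2); m=np.zeros(hsv.shape,bool); m[225:300,170:340]=1
for nm,lo,hi in (("paddle finger",175,225),("track finger",280,335)):
    mm=(hsv<70)&m; mm[:,:lo]=0; mm[:,hi:]=0
    R=toread(mask_pts(p,mm,s)); t=R[R[:,0]>R[:,0].max()-25]; print(nm,len(R),np.percentile(R,[1,10,50,90,99],axis=0).round(1).tolist())
yy,xx=np.mgrid[150:290,255:345]; R=toread(world(p,np.c_[xx.ravel(),yy.ravel()],p["depth"][yy,xx].ravel(),s))
k=(abs(R[:,1]+30)<12)&(R[:,2]<36); print("floor z",np.percentile(R[k,2],[5,50,95]),"x",R[k,0].min(),R[k,0].max())
G=cv2.inRange(cv2.cvtColor(p["pixels"],cv2.COLOR_BGR2HSV),(45,120,30),(80,255,255))>0; R=toread(mask_pts(p,G,s)); print("paddle slope",np.polyfit(R[:,1],R[:,2],1),np.percentile(R,[1,99],axis=0))
```

```text
12.625 [0.52347394 0.01203444 0.03182561] [-0.70211662 -1.50176681  6.1666255 ] [-0.02521413  0.1452621   0.0558612 ] 0.5185430747931932
paddle finger 2623 [[-83.1, 15.0, 33.1], [-71.0, 18.5, 34.1], [-53.3, 22.6, 52.0], [-48.4, 32.6, 78.7], [-42.1, 41.0, 85.6]]
track finger 3981 [[-91.6, -47.9, 29.6], [-74.1, -42.8, 30.4], [-53.6, -26.9, 31.8], [-47.7, -20.4, 76.0], [-44.4, -17.5, 85.2]]
floor z [29.90388658 30.85867363 31.85862627] x -86.92955473378193 -35.3261465644799
paddle slope [ 0.0865014  32.51646338] [[-81.4119366   14.18309216  32.83097625]
 [ -0.85154084  45.27313241  37.32059458]]
```

View pics/w3.png

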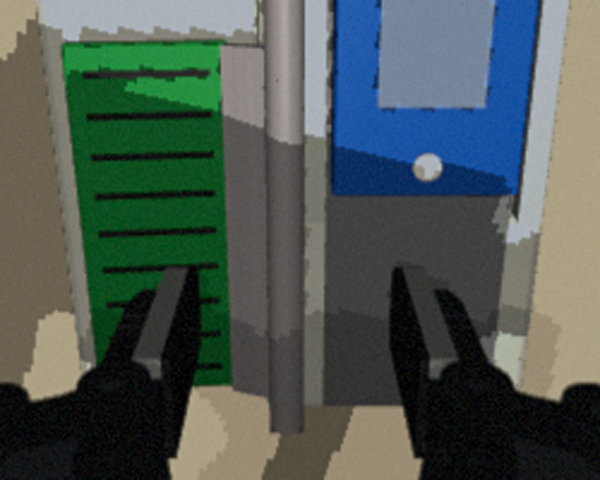

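View pics/s3.png

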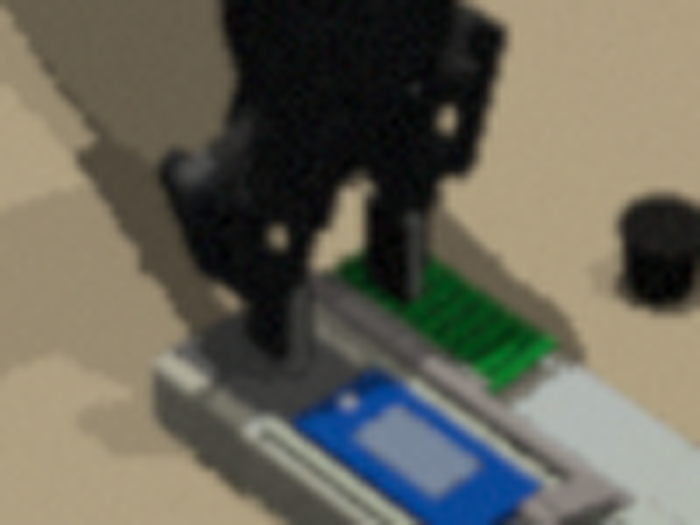

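The paddle is held at about 0.31 rad with both tips just above floor level, and the fingers are well placed laterally: the track finger is in mid-track and the paddle finger is on the paddle. I'll raise slightly to avoid rubbing, then push while watching the force.

Run:
```python
from h import *
z=32.3
arm.move_straight(rd(-60,-1,z),ATT,.05); arm.move_straight(rd(-48,-1,z),ATT,.04)
f0=sense()["force"]; x=-48; log=[]
while x<-10:
    x+=2 if x<-21 else 0.7
    arm.move_straight(rd(x,-1,z),ATT,.04); s=sense(); d=s["force"]-f0; fx=C*d[0]+S*d[1]; a=toread([s["position"]])[0]
    log.append((round(x,1),a.round(1).tolist(),"fx",round(fx,1),"fz",s["force"][2].round(1),s["moment"].round(2).tolist()))
    if fx<-12: break
for l in log: print(*l)
p=eyes.capture("wrist"); print(s["time_s"])
np.save("shot.npy",p["pixels"]); cv2.imwrite("pics/w4.png",p["pixels"])
hsv=cv2.cvtColor(p["pixels"],cv2.COLOR_BGR2HSV)
for n,lo,hi in (("G",(45,120,30),(80,255,255)),("B",(100,120,40),(125,255,255))):
    m=cv2.inRange(hsv,lo,hi); k,l,st,_=cv2.connectedComponentsWithStats(cv2.morphologyEx(m,cv2.MORPH_OPEN,np.ones((3,3))))
    R=toread(mask_pts(p,l==1+st[1:,4].argmax(),s)); print(n,len(R),np.percentile(R,[1,50,99],axis=0).round(1).tolist(),np.polyfit(R[:,1],R[:,2],1))
```

```text
-46 [-47.6, -1.1, 31.9] fx -1.0 fz 6.6 [-0.06, 0.67, 0.16]
-44 [-45.8, -1.1, 31.8] fx -0.8 fz 6.9 [-0.04, 0.66, 0.1]
-42 [-43.8, -1.0, 31.8] fx -1.4 fz 6.1 [-0.0, 0.68, 0.07]
-40 [-41.9, -1.0, 31.8] fx -1.4 fz 7.7 [-0.06, 0.69, 0.13]
-38 [-39.9, -1.0, 31.8] fx -2.6 fz 6.6 [-0.06, 0.71, 0.17]
-36 [-37.9, -1.0, 31.8] fx -1.6 fz 6.2 [0.0, 0.69, 0.09]
-34 [-35.9, -1.0, 31.7] fx -1.5 fz 6.7 [-0.07, 0.68, 0.12]
-32 [-34.0, -1.0, 31.8] fx -1.4 fz 7.0 [-0.0, 0.75, 0.09]
-30 [-32.0, -1.0, 31.7] fx -1.6 fz 6.7 [0.01, 0.73, 0.13]
-28 [-29.9, -1.0, 31.8] fx -1.8 fz 7.2 [-0.06, 0.72, 0.08]
-26 [-28.0, -1.0, 31.7] fx -1.7 fz 6.3 [-0.02, 0.75, 0.14]
-24 [-26.0, -1.0, 31.7] fx -0.6 fz 6.2 [-0.05, 0.71, 0.15]
-22 [-23.9, -1.0, 31.8] fx -1.4 fz 6.9 [-0.04, 0.69, 0.12]
-20 [-21.9, -1.0, 31.8] fx -1.3 fz 6.4 [0.03, 0.75, 0.15]
-19.3 [-21.5, -1.0, 31.7] fx -2.3 fz 6.1 [-0.04, 0.8, 0.09]
-18.6 [-20.8, -1.0, 31.7] fx -1.7 fz 6.7 [-0.08, 0.79, 0.12]
-17.9 [-20.1, -1.0, 31.7] fx -2.6 fz 7.0 [-0.09, 0.75, 0.1]
-17.2 [-19.4, -1.0, 31.7] fx -2.1 fz 6.0 [-0.03, 0.82, 0.11]
-16.5 [-18.8, -1.0, 31.7] fx -2.8 fz 7.3 [-0.11, 0.82, 0.12]
-15.8 [-18.1, -1.0, 31.7] fx -1.6 fz 7.4 [-0.1, 0.81, 0.16]
-15.1 [-17.3, -1.0, 31.7] fx -2.3 fz 7.2 [-0.06, 0.82, 0.12]
-14.4 [-16.7, -1.0, 31.7] fx -2.1 fz 6.4 [-0.06, 0.86, 0.15]
-13.7 [-16.0, -1.0, 31.7] fx -1.8 fz 5.8 [-0.09, 0.79, 0.14]
-13.0 [-15.3, -1.0, 31.7] fx -1.7 fz 6.9 [-0.05, 0.84, 0.14]
-12.3 [-15.1, -1.0, 31.6] fx -3.2 fz 7.5 [-0.2, 0.96, 0.1]
-11.6 [-15.0, -1.1, 31.5] fx -5.6 fz 8.7 [-0.33, 1.2, 0.06]
-10.9 [-14.9, -1.0, 31.4] fx -6.4 fz 9.3 [-0.44, 1.44, -0.0]
-10.2 [-14.9, -1.0, 31.4] fx -8.0 fz 11.8 [-0.54, 1.7, -0.06]
-9.5 [-14.8, -1.0, 31.3] fx -10.4 fz 12.9 [-0.61, 1.96, -0.07]
20.675
G 2997 [[-80.4, 11.3, 32.3], [-24.5, 22.0, 34.0], [-0.2, 45.1, 104.7]] [-0.17734704 40.13790341]
B 7030 [[-4.8, -49.9, 36.9], [29.9, -36.9, 38.5], [72.5, -10.2, 40.2]] [-2.74768949e-03  3.84611229e+01]
```

View pics/w4.png

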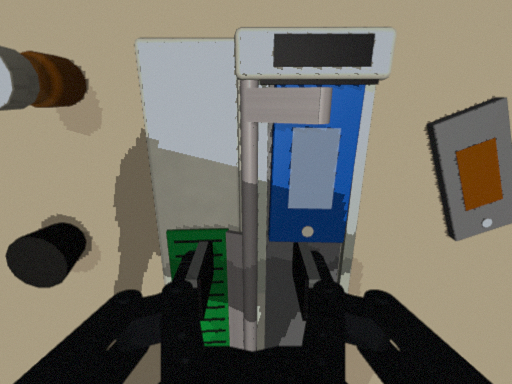

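The slide is home: the push came up hard at TCP x ≈ -15, the rear edge measures -4.8 mm (expected -5), and its front is under the nose against the stop. Now I'll back off about 2 mm with the paddle still down, then lift away.

Run:
```python
from h import *
arm.move_straight(rd(-18,-1,32.3),ATT,.03); print(toread([sense()["position"]]),sense()["force"])
arm.move_straight(rd(-18,-1,60),ATT,.05); arm.move_straight(rd(-70,-1,160),ATT,.15); arm.hold(.4)
s=sense(); p=eyes.capture("wrist"); print(s["time_s"],s["force"])
cv2.imwrite("pics/w5.png",p["pixels"])
hsv=cv2.cvtColor(p["pixels"],cv2.COLOR_BGR2HSV)
for n,lo,hi in (("G",(45,120,30),(80,255,255)),("B",(100,120,40),(125,255,255))):
    m=cv2.inRange(hsv,lo,hi); k,l,st,_=cv2.connectedComponentsWithStats(cv2.morphologyEx(m,cv2.MORPH_OPEN,np.ones((3,3))))
    R=toread(mask_pts(p,l==1+st[1:,4].argmax(),s)); print(n,len(R),np.percentile(R,[1,50,99],axis=0).round(1).tolist(),np.polyfit(R[:,1],R[:,2],1))
for n in ("spare_slide","vial","stopper"): print(n,[(round(d["confidence"],2),cam2w(p,d["centre"],s).round(3).tolist()) for d in finder.boxes_of(p,n)[:1]])
```

```text
[[-16.5910839   -1.31299392  33.25963245]] [1.75208055 0.83919406 6.22042051]
23.1583 [0.39652664 0.03174522 0.94348705]
G 2835 [[-83.4, 14.9, 35.2], [-39.0, 30.6, 39.7], [-1.2, 45.5, 43.9]] [ 0.24386582 32.24531798]
B 2758 [[-5.4, -50.1, 36.8], [28.2, -36.1, 38.5], [72.4, -10.8, 40.4]] [-1.08982252e-03  3.85043203e+01]
spare_slide [(0.83, [[0.633, -0.095, 0.009]])]
vial [(0.67, [[0.627, 0.137, 0.052]])]
stopper [(0.92, [[0.532, 0.14, 0.033]])]
```

View pics/w5.png

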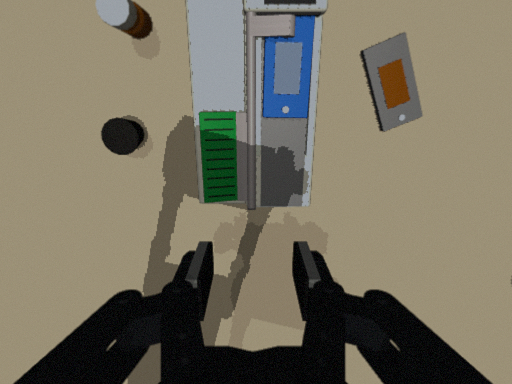

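The clip is resting on the slide: paddle slope gives about 0.16 rad (0.17 expected). The rear edge reads -5.4 mm from this distance, so I'll take one closer check before handing in.

Run:
```python
from h import *
arm.move_straight(rd(-40,-1,85),ATT,.1); arm.hold(.3)
s=sense(); p=eyes.capture("wrist")
m=cv2.inRange(cv2.cvtColor(p["pixels"],cv2.COLOR_BGR2HSV),(100,120,40),(125,255,255)); k,l,st,_=cv2.connectedComponentsWithStats(cv2.morphologyEx(m,cv2.MORPH_OPEN,np.ones((3,3))))
R=toread(mask_pts(p,l==1+st[1:,4].argmax(),s)); R=R[abs(R[:,2]-38.5)<2.5]; print(np.percentile(R[:,0],[0.3,1,99,99.7]))
yy,xx=np.mgrid[0:200,200:420]; A=toread(world(p,np.c_[xx.ravel(),yy.ravel()],p["depth"][yy,xx].ravel(),s)); A=A[(A[:,1]<-40)&(A[:,1]>-48)&(A[:,2]>42)&(A[:,2]<60)]
print("stop front",np.percentile(A[:,0],[0.5,2,5]) if len(A) else None)
arm.move_straight(rd(-60,-1,180),ATT,.15)
print(sense()["time_s"],sense()["force"])
```

```text
[-5.55020108 -4.85790673 72.07994836 72.69470619]
stop front [72.90268819 73.35632986 74.01259767]
25.4667 [-0.65184913  0.28795154  0.21995732]
```

The closer view gives -4.9 mm, the same as when the slide was pushed home. Its front edge (72.7 mm) meets the measured stop face (about 73 mm), so I'm handing in.

```bash
python3 -c "
from h import *
order.job_done(); print(sense()['time_s'])"
```

```text
the job is handed in; nothing more can be done
the job is handed in; nothing more can be done
```

The slide is loaded and the job is handed in, at about 25.5 s on the robot's clock. One fingertip held the paddle at about 0.3 rad. The other pushed the slide about 29 mm until it came up hard against the stop. I then backed off about 2 mm with the paddle still held down, lifted, and moved clear.

**Last checks**
- **Slide home:** the rear edge is at reader x ≈ -4.9 mm (expected -5). The front edge, at about 72.7 mm, meets the measured stop face at about 73 mm. The stop should be at 75 mm, so measured x runs a little short at that end. A view from farther off had read the rear edge at -5.4 mm, and the closer look settled it.
- **Clip:** it is resting on the slide at about 0.16 rad (0.17 expected).
- **Forces:** the largest I logged was about 18 N, while feeling for the floor, and the force was near zero once clear.
- **Bystanders:** the spare slide, vial and stopper read within 4 to 7 mm of their first positions. That is slightly more than the finder's stated 4 mm, but nothing touched them. I did not re-measure the flask, beaker, reagent bottle and spatula; the arm stayed away from them.

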